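Offer up the two-eye drive plate to the hub stand

TASK

Pick up the aluminium two-eye plate by its orange grip, carry it over the weight rack to the red hub stand, and hold it level and still about 1 cm above the tips of the two brass studs, with each eye lined up over a stud so that it could drop straight on; either way round will do. Do not let the plate touch the stand or the rack, and leave everything else where it stands. Finish while still holding the plate there: do not lower it or let go, I will check the fit and guide it down by hand.

Things in the scene. Friction and masses are not known exactly. Their poses are not given: they have to be found in the camera images.
- plate: The two-eye plate, loose, flat on the mat, about 0.4 kg: a bar 12 mm thick along its own x with a ring-shaped eye at each end (eye centres 84 mm apart, 46 mm outside diameter, 26 mm hole right through; 130 mm long overall). On its middle stands an orange grip block 42 mm along x by 28 mm along y, from 12 to 62 mm above the plate's underside, to be taken from above across its 28 mm. Origin: centre of the underside; z up; same either way round.
- eye_a (a point): Centre of the hole at the plate's +x end, at the level of the underside (42 mm from the origin).
- eye_b (a point): Centre of the hole at the plate's -x end, at the level of the underside (-42 mm from the origin).
- plate_grip (a point): Middle of the orange grip block for a grasp, 42 mm above the plate's underside.
- hub: The hub stand, fixed: a red round foot 170 mm across, narrowing upward, with a dark steel flange 124 mm across whose top is 82 mm above the table. Two upright brass studs, 11 mm diameter, stand on the flange at 42 mm either side of the centre along its own x; their tips are 118 mm above the table. Origin: centre of the underside, on the table; z up.
- stud_a (a point): Tip of the stud on the stand's +x side.
- stud_b (a point): Tip of the stud on the stand's -x side.
- mat: The black rubber mat, fixed, 260 x 170 x 3 mm, that the plate lies on; it and the hub stand are on opposite sides of the rack, either way about. Origin: centre of the underside.
- rack: The weight rack, fixed, between the mat and the stand: grey plinth with a black four-compartment tray, 360 mm along its own x, 90 mm along y, rim 90 mm above the table. Origin: centre of the underside. With the jar and oil can standing in it, it is 150 mm high.
- jar: Jar with a blue cap, 48 mm across, 80 mm high, loose, standing in the rack (its top 144 mm above the table). Origin: centre of the underside.
- oil_can: Green oil can, 44 mm across, 86 mm high to its spout tip, loose, standing in the rack (its top 150 mm above the table). Origin: centre of the underside.
- small_cone: Small steel centring cone, 44 mm across, 30 mm high, loose on the mat. Origin: centre of the underside.
- socket: Dark steel wrench socket, 28 mm across, 45 mm high, loose, upright on the mat. Origin: centre of the underside.
- big_cone: Large steel centring cone, 100 mm across, 60 mm high, loose on the table to the right. Origin: centre of the underside.
- spray: White bottle with a red cap, 60 mm across, 170 mm high, loose on the table to the left. Origin: centre of the underside.
- screwdriver: Screwdriver with a red handle, lying on the table to the left, loose, always in about the same place. Origin: on the table under its middle, long axis along its own x.

How it is judged:
By the outcome, as a careful person would: the job done as asked, in the order asked, and still so for the second after the job is handed in, while the arm keeps its last pose, push and grip.
It also fails if it takes over 45 s, if anything falls off the work surface, if the arm or the gripper's body presses on something with over 40 N, if the wrist force passes 120 N, or if a joint passes its speed limit or range.

ROBOT

A 6-joint arm with a two-finger parallel gripper is mounted at the origin on the work surface. World frame = base frame: x ahead of the robot, y to its left, z up, the work surface at z = 0. Lengths are in mm, angles in rad, forces in N, time in s.
With the tool pointing down it reaches from about 300 to 950 mm from the base axis. Payload 3.1 kg.
Tool frame: the origin (TCP) lies between the finger pads; the fingertips stand 25 mm ahead of it and the grasp point (between the pads) lies 6 mm ahead of it; z points along the fingers, x is the direction in which the jaws open and shut, and the axes are right-handed (so a half turn about z gives the same grasp; the last joint's range is limited). The gripper opens to 85 mm and grips with 20 to 120 N. Pads are 22 mm wide; open, the fingers measure 114 mm over their backs; the gripper's body (76 mm by 85 mm) begins 54 mm behind the grasp point. The pads swing forward as they close: fully open they stand 13 mm farther back than shut.
Start: joints at [-1.248, 0.308, 1.634, -0, 1.2, -0.07], TCP at [239.21, -577.417, 227.872] pointing down, gripper open.
Joint ranges: [-3.06, 3.06], [-0.79, 1.96], [0.05, 2.63], [-1.19, 4.34], [0.05, 2.64], [-2.94, 2.94]. Speed limits (rad/s): [2.79, 2.79, 3.14, 3.14, 3.14, 3.14].

INTERFACE

Orientations are given as a unit quaternion [w, x, y, z].
In Python, from station import r gives the robot as it stands.
- The arm moves only by the tool jog_arm, never from a script. Its argument "plan" is one flat list of numbers, 4 for each row, row after row: the shift along the tool's x, y, z in mm, then the turn about the tool's z in rad. In form: [dx, dy, dz, twist, dx, dy, dz, twist, ...]. A call has 1 to 20 rows; each row shifts and turns the pose as measured when the row begins, along the tool's axes as they then stand; what a row does not reach is not made up. A row lasts 1/8 s, in which the tool goes at most 62.5 mm and 10.7 degrees, less where a joint would pass 70% of its speed; a pose out of reach is approached as far as the arm can. A call with a gripper value outside its range is refused whole. "grip" is the opening in per cent of the stroke, from 0 (shut) to 100 (fully open), set as the call begins (left out, the last holds). The fingers move at their own pace and stop on an object; the grip force is fixed at half the most. Time passes only in rows, so rows that do not move let the fingers close. It gives the time, the measured TCP pose, the force and the opening at its end, in the units of the state.
- r.sense(): the state, without advancing time (a new reading comes with each control period).
- r.snapshot(name): name is "side" or "top"; returns a dict with "img" (384x512x3 uint8, red, green, blue), "fov_y" (degrees; the focal length in pixels is half the picture's height over the tangent of half this angle, whatever the lens; pixels are square), "cx", "cy" (the principal point, pixels), "cam_to_world" (4x4, takes a point from camera to world coordinates). Camera axes: x right, y down, z forward; pixel columns grow to the right and rows downward; lengths in mm; the calibration is good to about 2 mm. A picture is of the moment at which its call begins. There is no depth.
- r.job_done(): hands the job in, once; it reports no verdict.
The state is a dict: "time_s": time; "joints": joint angles; "joint_velocities": joint speeds; "effort": joint torques, N m; "ee_pos": TCP position; "orientation": TCP orientation; "contact_force": force on the tool from outside, world axes, zero at the start; "moment": the same for the moment, N m; "grip_width": finger opening in mm.
Only numpy, scipy, OpenCV 4.12 (cv2) and the standard library are available. Lean on these libraries where they do the work, as an engineer would, in place of code of your own. Each camera call takes 0.05 s, during which the arm holds its last target.

## Working session

There is one attempt and no reset: what is moved stays moved. The work goes in short steps, Python scripts to look and compute and a tool call to move; the robot and the scene stay as the last step left them, time stands still between calls to the robot, and variables do not carry over. Pictures are saved under pics/ and viewed, and the job is handed in when it is done.

Besides the shell and the picture viewer there is one more tool, called after "Request:" as name(argument=value, ...) on one line, values as JSON. jog_arm: Moves the arm, as the interface text tells. Its arguments: {"type":"object","properties":{"plan":{"type":"array"},"grip":{"type":"number"}},"required":["plan"]}

```bash
mkdir -p pics; cat > h.py <<'E'
import numpy as np,cv2
from station import r
E
python3 - <<'E'
from h import *
for n in("side","top"):
    s=r.snapshot(n); cv2.imwrite(f"pics/{n}0.png",s["img"][:,:,::-1]); print(n,s["fov_y"],s["cx"],s["cy"],np.round(s["cam_to_world"],4).tolist(), [k for k in s])
print(r.sense())
E
```

```text
side 46.42374579078675 253.39903160414195 195.08666189854387 [[-0.829, -0.4125, 0.3776, 31.2902], [-0.5591, 0.6016, -0.5705, 700.2371], [0.0082, -0.6841, -0.7294, 1061.6249], [0.0, 0.0, 0.0, 1.0]] ['img', 'fov_y', 'cx', 'cy', 'cam_to_world']
top 45.7621469136251 254.87599597606405 193.29677647690966 [[-0.0043, -0.9797, 0.2002, 217.8302], [-1.0, 0.0035, -0.0044, -7.8684], [0.0036, -0.2002, -0.9797, 1632.6274], [0.0, 0.0, 0.0, 1.0]] ['img', 'fov_y', 'cx', 'cy', 'cam_to_world']
{'time_s': 0.1, 'joints': array([-1.24769623e+00,  3.08933923e-01,  1.63507996e+00,  4.28736552e-06,
        1.19972846e+00, -6.97324521e-02]), 'joint_velocities': array([ 0.00040614, -0.0027282 , -0.0026137 ,  0.00166876,  0.00112363,
        0.00129161]), 'effort': array([-6.02600066e-04, -4.16408050e+01, -2.77646309e+01, -1.03777661e-04,
        4.04991210e-03, -5.76822131e-06]), 'ee_pos': array([ 238.96527434, -576.67532352,  226.74212604]), 'orientation': array([-6.59492462e-04,  8.31505773e-01, -5.55515071e-01, -8.48743365e-04]), 'contact_force': array([-0.36362886, -0.16965635, -0.43307866]), 'moment': array([-0.00917661,  0.03269795,  0.00266733]), 'grip_width': 85.38922541866624}
```

View pics/side0.png

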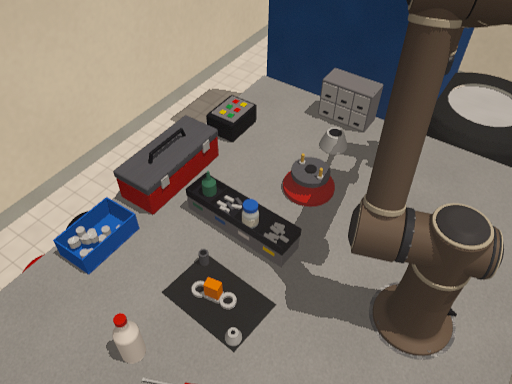

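View pics/top0.png

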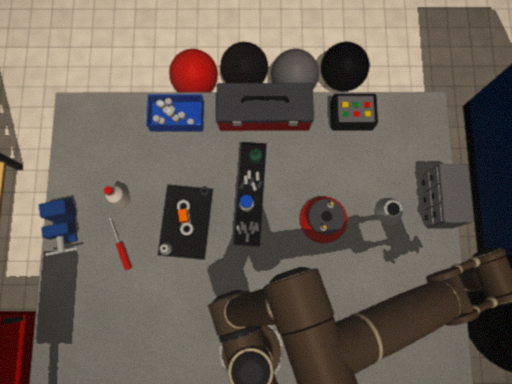

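```bash
python3 - <<'E'
from h import *
def crop(n,x,y,w,h,k,o):
    im=cv2.imread(f"pics/{n}0.png")[y:y+h,x:x+w]; return cv2.resize(im,None,fx=k,fy=k,interpolation=cv2.INTER_CUBIC)
a=np.hstack([crop("side",165,245,65*1,65,6,0),crop("side",280,140,65,65,6,0)])
b=np.hstack([crop("top",150,180,65,65,6,0),crop("top",292,188,65,65,6,0)])
cv2.imwrite("pics/s_c.png",cv2.resize(np.hstack([crop("side",185,268,60,50,6,0),crop("side",280,140,60,50,6,0)]),None,fx=1,fy=1))
cv2.imwrite("pics/t_c.png",np.hstack([crop("top",155,190,60,50,6,0),crop("top",295,192,60,50,6,0)]))
E
```

```text
(no output)
```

View pics/s_c.png

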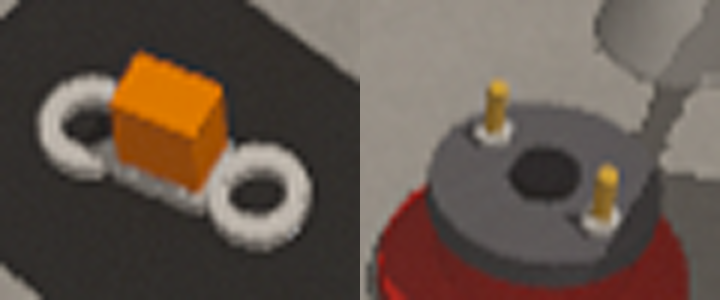

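View pics/t_c.png

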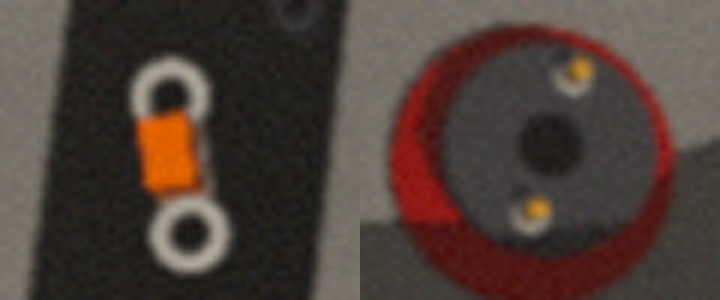

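```bash
cat >> h.py <<'E'
CAL={}
def cal(n):
    if n not in CAL:
        s=r.snapshot(n); CAL[n]=s
    return CAL[n]
def ray(s,u,v):
    f=192/np.tan(np.radians(s["fov_y"])/2); M=s["cam_to_world"]
    d=M[:3,:3]@np.array([(u-s["cx"])/f,(v-s["cy"])/f,1]); return M[:3,3],d/np.linalg.norm(d)
def onz(s,u,v,z):
    o,d=ray(s,u,v); return o+d*(z-o[2])/d[2]
def tri(rs):
    A=0;b=0
    for o,d in rs:
        P=np.eye(3)-np.outer(d,d);A=A+P;b=b+P@o
    p=np.linalg.solve(A,b); return p,[np.linalg.norm((np.eye(3)-np.outer(d,d))@(p-o)) for o,d in rs]
def proj(s,p):
    f=192/np.tan(np.radians(s["fov_y"])/2); M=s["cam_to_world"]
    q=M[:3,:3].T@(np.asarray(p,float)-M[:3,3]); return np.array([s["cx"]+f*q[0]/q[2],s["cy"]+f*q[1]/q[2]])
E
python3 - <<'E'
from h import *
S=cal("side");T=cal("top")
c=lambda x,y,ox,oy:((x+.5)/6-.5+ox,(y+.5)/6-.5+oy)
pts={"studL":(c(138,85,280,140),c(222,69,295,192),118),"studR":(c(248,170,280,140),c(179,208,295,192),118),
"ringL":(c(84,127,185,268),c(170,97,155,190),15),"ringR":(c(260,196,185,268),c(190,233,155,190),15)}
for k,(a,b,z) in pts.items():
    p,e=tri([ray(S,*a),ray(T,*b)]); print(k,np.round(p,1),np.round(e,1),"S",np.round(onz(S,*a,z),1),"T",np.round(onz(T,*b,z),1))
E
```

```text
studL [ 492.1 -274.4  118.3] [0.5 0.5] S [ 491.6 -274.7  118. ] T [ 492.6 -274.2  118. ]
studR [ 412.7 -247.1  120.5] [0.9 0.9] S [ 412.8 -249.8  118. ] T [ 413.8 -247.2  118. ]
ringL [505.2 246.    7. ] [0.3 0.3] S [501.9 249.5  15. ] T [503.5 244.6  15. ]
ringR [420.6 230.8   8.4] [1.6 1.6] S [416.6 233.3  15. ] T [421.3 230.4  15. ]
```

```bash
cat >> h.py <<'E'
def rel(p,ang=None):
    """shift in tool axes to world p, and twist to have tool-x at world angle ang(deg)"""
    from scipy.spatial.transform import Rotation as R
    s=r.sense();q=s["orientation"];M=R.from_quat([*q[1:],q[0]]).as_matrix()
    a=np.degrees(np.arctan2(M[1,0],M[0,0]))
    print("t",round(s["time_s"],2),"pos",np.round(s["ee_pos"],1),"a",round(a,2),"zaxis",np.round(M[:,2],4),"F",np.round(s["contact_force"],1),"w",round(s["grip_width"],1))
    print("shift",np.round(M.T@(np.array(p)-s["ee_pos"]),1), "twist",None if ang is None else round(np.radians(a-ang),3))
E
python3 - <<'E'
from h import *
S=cal("side");T=cal("top")
print("socket",onz(T,204,190,48),onz(S,203.5,252,48))
print("cone",onz(T,165,249,33),onz(S,233,330,33)); print("spray",onz(T,108,190,170))
hsv=cv2.cvtColor(T["img"],cv2.COLOR_RGB2HSV); 
for nm,s in(("T",T),("S",S)):
    h=cv2.cvtColor(s["img"],cv2.COLOR_RGB2HSV); m=((h[...,0]>8)&(h[...,0]<20)&(h[...,1]>200)&(h[...,2]>215)).astype(np.uint8)
    n,l,st,c=cv2.connectedComponentsWithStats(m)
    for i in range(1,n):
        if st[i,4]>20: print(nm,st[i],c[i],onz(s,*c[i],65))
rel([463,238,230],-79.8)
E
```

```text
socket [554.27543613 165.99193918  48.        ] [549.15809711 164.83556981  48.        ]
cone [346.92332748 300.20871443  33.        ] [351.18169379 300.49005365  33.        ]
spray [529.47696233 467.58059297 170.        ]
T [179 210   7  10  58] [182.32758621 214.68965517] [463.06127778 237.95643586  65.        ]
S [204 278  18  12 117] [212.33333333 283.42735043] [460.10591972 238.87661205  65.        ]
t 0.3 pos [ 239.1 -577.2  227.4] a -67.5 zaxis [-3.e-04  8.e-04 -1.e+00] F [ 0.2 -0.1 -0.7] w 86.2
shift [-667.4 -518.8   -2. ] twist 0.215
```

Request:
jog_arm(plan=[0, 0, -15, 0.107, 0, 0, -15, 0.108, -20, -10, 0, 0, -42, -20, 0, 0, -42, -20, 0, 0, -42, -20, 0, 0, -42, -20, 0, 0, -42, -20, 0, 0, -42, -20, 0, 0, -42, -20, 0, 0, -42, -20, 0, 0, -42, -20, 0, 0, -42, -20, 0, 0, -42, -20, 0, 0, -42, -20, 0, 0, -42, -20, 0, 0, -42, -20, 0, 0, -42, -20, 0, 0, -42, -20, 0, 0, -42, -20, 0, 0], grip=100)

```text
time_s: 2.8
ee_pos: [468.1, 226.7, 261.1]
orientation: [-0.003, 0.763, -0.647, 0.006]
contact_force: [-0.2, -0.8, 0.0]
grip_width: 85.3
```

```bash
python3 - <<'E'
from h import *
rel([462.5,238,150],-79.8)
E
```

```text
t 2.8 pos [468.1 226.7 261.1] a -80.62 zaxis [ 0.0138 -0.0034 -0.9999] F [-0.2 -0.8  0. ] w 85.3
shift [-12.7   5.1 110.9] twist -0.014
```

Request:
jog_arm(plan=[-6, 3, 20, -0.007, -6, 2, 25, -0.007, 0, 0, 25, 0, 0, 0, 20, 0, 0, 0, 15, 0, 0, 0, 0, 0])

```text
time_s: 3.55
ee_pos: [464.0, 242.7, 153.9]
orientation: [-0.005, 0.769, -0.639, 0.007]
contact_force: [-0.7, -0.7, 0.1]
grip_width: 85.5
```

```bash
python3 - <<'E'
from h import *
rel([462.5,238,51],-79.8)
for n in("side","top"):
    s=r.snapshot(n); cv2.imwrite(f"pics/{n}1.png",s["img"][:,:,::-1])
im=np.hstack([cv2.resize(cv2.imread(f"pics/{n}1.png")[y:y+100,x:x+100],None,fx=4,fy=4,interpolation=cv2.INTER_CUBIC) for n,x,y in(("side",160,220),("top",130,160))])
cv2.imwrite("pics/c1.png",im); rel([462.5,238,51],-79.8)
E
```

```text
t 3.55 pos [464.  242.7 153.9] a -79.43 zaxis [ 0.0171 -0.0013 -0.9999] F [-0.7 -0.7  0.1] w 85.5
shift [  3.9   4.  102.9] twist 0.006
t 3.65 pos [465.3 243.2 155.6] a -79.43 zaxis [ 2.020e-02  1.000e-04 -9.998e-01] F [0.6 0.6 0.9] w 85.4
shift [  4.2   5.8 104.5] twist 0.006
```

View pics/c1.png

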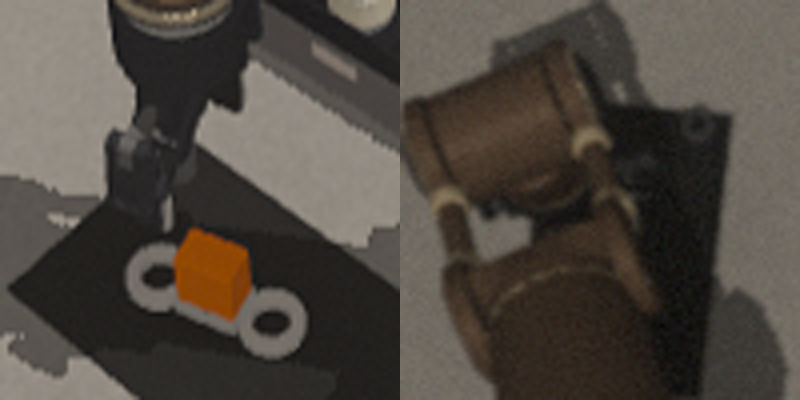

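Request:
jog_arm(plan=[0, 0, 0, 0, 0, 0, 0, 0])

```text
time_s: 3.9
ee_pos: [466.7, 243.7, 157.5]
orientation: [-0.008, 0.769, -0.639, 0.009]
contact_force: [-0.6, -1.0, -0.2]
grip_width: 85.4
```

```bash
python3 - <<'E'
from h import *
rel([462.5,238,51],-79.8); print(r.sense()["joints"].round(4),r.sense()["joint_velocities"].round(3))
E
```

```text
t 3.9 pos [466.7 243.7 157.5] a -79.44 zaxis [ 0.0237  0.0015 -0.9997] F [-0.6 -1.  -0.2] w 85.4
shift [  4.5   7.7 106.4] twist 0.006
[ 0.4033  0.1887  1.9397 -0.0095  0.9909  1.7949] [-0.002 -0.007 -0.007 -0.001  0.003  0.   ]
```

```bash
python3 - <<'E'
from h import *
for i in range(3):
    r.snapshot("top"); rel([462.5,238,51],-79.8); s=r.sense();print(s["joints"].round(4),s["joint_velocities"].round(3),s["effort"].round(2))
E
```

```text
t 3.95 pos [466.9 243.8 157.6] a -79.44 zaxis [ 0.0239  0.0017 -0.9997] F [ 0.4  0.7 -0.1] w 85.9
shift [  4.6   7.9 106.5] twist 0.006
[ 0.4034  0.1886  1.9395 -0.0094  0.9909  1.7949] [-0.001  0.004  0.003 -0.001 -0.003  0.002] [ 1.000e-02 -3.310e+01 -2.452e+01 -2.000e-02 -5.000e-02 -0.000e+00]
t 4.0 pos [466.7 243.7 157.5] a -79.44 zaxis [ 0.0237  0.0015 -0.9997] F [ 0.2 -0.6  0.8] w 85.7
shift [  4.5   7.7 106.3] twist 0.006
[ 0.4033  0.1887  1.9397 -0.0094  0.9908  1.7949] [ 0.     0.004  0.006 -0.001 -0.     0.001] [-0.000e+00 -3.340e+01 -2.484e+01 -3.000e-02 -8.000e-02 -0.000e+00]
t 4.05 pos [466.5 243.7 157.2] a -79.44 zaxis [ 0.0231  0.0013 -0.9997] F [-0.4 -0.3  0.2] w 85.8
shift [  4.5   7.4 106.1] twist 0.006
[ 0.4034  0.189   1.94   -0.0094  0.9909  1.7949] [ 0.001  0.005  0.005 -0.     0.002  0.001] [-1.000e-02 -3.349e+01 -2.494e+01 -3.000e-02 -9.000e-02  0.000e+00]
```

Request:
jog_arm(plan=[0, 0, -15, 0, 0, 0, -15, 0, 0, 0, -15, 0, 0, 0, -15, 0])

```text
time_s: 4.55
ee_pos: [464.9, 243.5, 221.3]
orientation: [-0.008, 0.769, -0.639, 0.008]
contact_force: [-0.5, -0.1, -1.5]
grip_width: 85.7
```

```bash
python3 - <<'E'
from h import *
rel([462.5,238,51],-79.8)
for i in range(4):r.snapshot("top"); rel([462.5,238,51],-79.8)
E
```

```text
t 4.55 pos [464.9 243.5 221.3] a -79.45 zaxis [ 0.0231  0.0013 -0.9997] F [-0.5 -0.1 -1.5] w 85.7
shift [  4.5   7.3 170.2] twist 0.006
t 4.6 pos [466.4 244.2 223.8] a -79.44 zaxis [ 0.0272  0.003  -0.9996] F [ 0.8 -0.2  0.9] w 85.2
shift [  5.    9.7 172.6] twist 0.006
t 4.65 pos [466.4 244.2 222.8] a -79.44 zaxis [ 0.0272  0.003  -0.9996] F [ 0.4 -0.3  0.5] w 85.2
shift [  5.    9.7 171.6] twist 0.006
t 4.7 pos [465.6 243.8 221.4] a -79.44 zaxis [ 0.025   0.0022 -0.9997] F [-0.6 -0.8 -0.2] w 85.3
shift [  4.7   8.4 170.2] twist 0.006
t 4.75 pos [464.9 243.5 220.3] a -79.44 zaxis [ 0.023   0.0013 -0.9997] F [ 0.3 -0.   0.4] w 85.8
shift [  4.5   7.2 169.1] twist 0.006
```

```bash
python3 - <<'E'
from h import *
for i in range(8):r.snapshot("top"); s=r.sense(); q=s["orientation"]; print(s["time_s"].__round__(2),s["ee_pos"].round(1),q.round(4),s["joint_velocities"].round(3))
E
```

```text
4.8 [464.4 243.2 219.5] [-0.0071  0.7691 -0.639   0.0081] [-0.001  0.013  0.013  0.    -0.003  0.   ]
4.85 [464.1 243.1 219. ] [-0.0067  0.7691 -0.639   0.0079] [-0.     0.007  0.006 -0.002 -0.001 -0.001]
4.9 [464.  243.1 218.7] [-0.0065  0.7691 -0.639   0.0078] [-0.001  0.003  0.002  0.    -0.001 -0.001]
4.95 [464.  243.1 218.7] [-0.0065  0.7691 -0.639   0.0078] [ 0.001  0.003 -0.002 -0.001 -0.002 -0.   ]
5.0 [464.  243.1 218.7] [-0.0065  0.7691 -0.639   0.0078] [-0.     0.001 -0.002  0.001 -0.001 -0.   ]
5.05 [464.2 243.1 218.8] [-0.0066  0.7691 -0.639   0.0078] [ 0.    -0.002 -0.002 -0.     0.     0.001]
5.1 [464.2 243.2 218.9] [-0.0067  0.7691 -0.639   0.0079] [-0.001 -0.004 -0.003  0.    -0.001  0.001]
5.15 [464.3 243.3 219.1] [-0.0068  0.7691 -0.639   0.0079] [-0.    -0.001 -0.002 -0.001 -0.     0.001]
```

```bash
python3 - <<'E'
from h import *
rel([462.5,238,110],-79.8)
E
```

```text
t 5.15 pos [464.3 243.3 219.1] a -79.44 zaxis [ 2.090e-02  4.000e-04 -9.998e-01] F [-0.2 -0.2 -0.2] w 85.9
shift [  4.5   5.  109. ] twist 0.006
```

Request:
jog_arm(plan=[1.5, 1.5, 25, 0.006, 1.5, 2, 30, 0, 1.5, 1.5, 30, 0, 0, 0, 15, 0])

```text
time_s: 5.65
ee_pos: [464.5, 238.8, 118.2]
orientation: [-0.009, 0.767, -0.641, 0.009]
contact_force: [0.3, -0.1, -0.7]
grip_width: 85.3
```

```bash
python3 - <<'E'
from h import *
for i in range(5):rel([462.5,238,51],-79.8);r.snapshot("top")
E
```

```text
t 5.65 pos [464.5 238.8 118.2] a -79.8 zaxis [ 0.0257  0.0024 -0.9997] F [ 0.3 -0.1 -0.7] w 85.3
shift [ 0.3  3.8 67.1] twist 0.0
t 5.7 pos [463.8 238.5 116.8] a -79.8 zaxis [ 0.0238  0.0017 -0.9997] F [-0.7 -0.3 -1.4] w 85.5
shift [ 0.1  2.9 65.7] twist 0.0
t 5.75 pos [464.3 238.8 118.1] a -79.79 zaxis [ 0.0247  0.002  -0.9997] F [ 0.1 -0.   0.2] w 85.0
shift [ 0.3  3.6 67.1] twist 0.0
t 5.8 pos [465.4 239.3 119.5] a -79.79 zaxis [ 0.0272  0.0031 -0.9996] F [-0.5  0.1 -0.2] w 85.6
shift [ 0.6  4.9 68.4] twist 0.0
t 5.85 pos [466.2 239.6 120.5] a -79.79 zaxis [ 0.0292  0.0039 -0.9996] F [ 0.2 -0.3  0.2] w 85.5
shift [ 0.9  6.  69.3] twist 0.0
```

Request:
jog_arm(plan=[0.5, 2.5, 25, 0, 0, 2.5, 25, 0, 0, 1, 14, 0])

```text
time_s: 6.28
ee_pos: [469.3, 241.5, 62.1]
orientation: [-0.018, 0.767, -0.641, 0.014]
contact_force: [0.1, 0.5, -0.3]
grip_width: 85.9
```

```bash
python3 - <<'E'
from h import *
for i in range(8):rel([462.5,238,51],-79.8);r.snapshot("top")
s=r.snapshot("side"); cv2.imwrite("pics/side2.png",s["img"][:,:,::-1])
cv2.imwrite("pics/c2.png",cv2.resize(s["img"][220:340,140:280,::-1],None,fx=5,fy=5,interpolation=cv2.INTER_CUBIC))
rel([462.5,238,51],-79.8)
E
```

```text
t 6.28 pos [469.3 241.5  62.1] a -79.77 zaxis [ 0.0439  0.0101 -0.999 ] F [ 0.1  0.5 -0.3] w 85.9
shift [ 2.3  7.8 10.7] twist 0.0
t 6.33 pos [468.3 241.1  60.6] a -79.77 zaxis [ 0.0417  0.0092 -0.9991] F [ 0.2 -0.8 -0.7] w 85.3
shift [2.  6.7 9.3] twist 0.0
t 6.38 pos [468.3 241.   61.3] a -79.77 zaxis [ 0.0414  0.0091 -0.9991] F [-0.2  0.9 -0.1] w 85.6
shift [ 2.   6.7 10. ] twist 0.0
t 6.42 pos [468.9 241.3  62. ] a -79.77 zaxis [ 0.0426  0.0095 -0.999 ] F [ 0.8  0.6 -0. ] w 85.1
shift [ 2.1  7.3 10.6] twist 0.001
t 6.47 pos [469.3 241.5  62.4] a -79.77 zaxis [ 0.0436  0.01   -0.999 ] F [0.7 0.9 0.7] w 85.5
shift [ 2.2  7.8 11.1] twist 0.0
t 6.53 pos [469.6 241.6  62.7] a -79.78 zaxis [ 0.0443  0.0103 -0.999 ] F [0.8 0.6 0.9] w 85.4
shift [ 2.3  8.2 11.4] twist 0.0
t 6.58 pos [469.7 241.6  62.8] a -79.77 zaxis [ 0.0445  0.0103 -0.999 ] F [-0.7  0.1 -0.2] w 85.3
shift [ 2.3  8.2 11.5] twist 0.0
t 6.62 pos [469.6 241.6  62.8] a -79.77 zaxis [ 0.0445  0.0104 -0.999 ] F [ 0.3 -0.1 -0.1] w 85.6
shift [ 2.3  8.2 11.4] twist 0.0
t 6.72 pos [469.3 241.4  62.6] a -79.77 zaxis [ 0.044   0.0101 -0.999 ] F [ 0.3 -0.9 -0.3] w 85.3
shift [ 2.2  7.8 11.2] twist 0.0
```

View pics/c2.png

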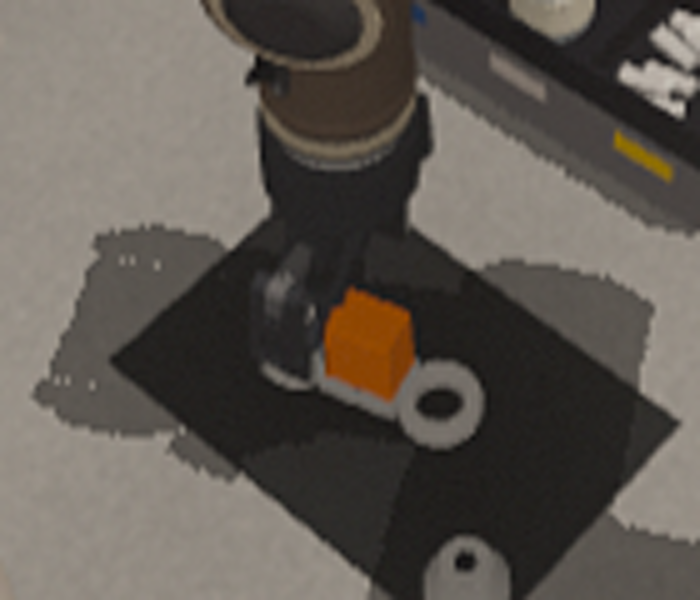

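Request:
jog_arm(plan=[1, 5, 7, 0, 1, 5, 7, 0])

```text
time_s: 6.98
ee_pos: [461.1, 238.1, 48.5]
orientation: [-0.019, 0.767, -0.641, 0.014]
contact_force: [0.3, 0.5, -0.1]
grip_width: 85.4
```

```bash
python3 - <<'E'
from h import *
for i in range(8):
    r.snapshot("top")
    if i%2: rel([462.5,238,51],-79.8)
E
```

```text
t 7.08 pos [459.6 237.5  47.5] a -79.77 zaxis [ 0.0433  0.0098 -0.999 ] F [-0.3 -0.6 -0.5] w 85.6
shift [-0.  -3.1 -3.4] twist 0.0
t 7.17 pos [461.  238.1  48.4] a -79.78 zaxis [ 0.0456  0.0108 -0.9989] F [ 1.1 -0.7 -0.6] w 85.2
shift [ 0.3 -1.6 -2.5] twist 0.0
t 7.28 pos [461.7 238.4  49. ] a -79.77 zaxis [ 0.0468  0.0113 -0.9988] F [ 0.4  0.6 -0.2] w 85.5
shift [ 0.5 -0.8 -2. ] twist 0.0
t 7.38 pos [461.9 238.4  49.1] a -79.78 zaxis [ 0.0471  0.0115 -0.9988] F [ 0.2  0.  -0.7] w 85.6
shift [ 0.5 -0.6 -1.9] twist 0.0
```

Request:
jog_arm(plan=[0, 0, 0, 0], grip=0)

```text
time_s: 7.5
ee_pos: [462.1, 238.5, 49.3]
orientation: [-0.02, 0.767, -0.641, 0.014]
contact_force: [-0.0, 0.3, -0.0]
grip_width: 69.9
```

```bash
python3 - <<'E'
from h import *
for i in range(12):
    r.snapshot("top")
    if i%2: rel([462.5,238,51],-79.8)
E
```

```text
t 7.6 pos [462.2 238.5  49.3] a -79.78 zaxis [ 0.0475  0.0116 -0.9988] F [ 0.8 -0.  -0.5] w 55.5
shift [ 0.6 -0.3 -1.7] twist 0.0
t 7.7 pos [462.  238.5  49.2] a -79.77 zaxis [ 0.0473  0.0115 -0.9988] F [-0.1  0.1 -0.7] w 40.5
shift [ 0.6 -0.5 -1.8] twist 0.0
t 7.8 pos [462.2 238.6  49.5] a -79.79 zaxis [ 0.0474  0.0117 -0.9988] F [ 3.6  1.2 -1.8] w 26.2
shift [ 0.6 -0.3 -1.5] twist 0.0
t 7.9 pos [462.2 238.6  49.5] a -79.78 zaxis [ 0.0477  0.0118 -0.9988] F [-0.5  0.7  2.7] w 26.2
shift [ 0.6 -0.2 -1.5] twist 0.0
t 8.0 pos [462.2 238.6  49.5] a -79.78 zaxis [ 0.0477  0.0118 -0.9988] F [-0.9  0.3  2.7] w 26.5
shift [ 0.7 -0.2 -1.5] twist 0.0
t 8.1 pos [462.2 238.6  49.5] a -79.78 zaxis [ 0.0477  0.0118 -0.9988] F [-1.  -0.5  3.6] w 26.3
shift [ 0.6 -0.2 -1.5] twist 0.0
```

```bash
cat >> h.py <<'E'
def lev():
    import os
    from scipy.spatial.transform import Rotation as R
    q=r.sense()["orientation"];M=R.from_quat([*q[1:],q[0]])
    if not os.path.exists("g.npy"): np.save("g.npy",M.as_quat())
    G=R.from_quat(np.load("g.npy"))
    n=(M*G.inv()).apply([0,0,1]); print("plate normal",n.round(4),"tilt deg",np.degrees(np.arccos(min(1,n[2]))).round(2))
E
python3 -c "
from h import *
lev()"
```

```text
plate normal [0. 0. 1.] tilt deg 0.0
```

Request:
jog_arm(plan=[0, 0, -10, 0, 0, 0, -20, 0, 0, 0, -25, 0, 0, 0, -25, 0])

```text
time_s: 8.6
ee_pos: [451.0, 234.4, 125.3]
orientation: [-0.012, 0.767, -0.641, 0.011]
contact_force: [-0.2, -0.2, -5.1]
grip_width: 26.4
```

```bash
python3 - <<'E'
from h import *
lev();rel([462.5,238,270])
for i in range(6):
    r.snapshot("top")
    if i%2: lev();rel([462.5,238,270])
s=r.snapshot("side"); cv2.imwrite("pics/c3.png",cv2.resize(s["img"][180:330,140:300,::-1],None,fx=4,fy=4,interpolation=cv2.INTER_CUBIC))
E
```

```text
plate normal [0.0165 0.0074 0.9998] tilt deg 1.03
t 8.6 pos [451.  234.4 125.3] a -79.76 zaxis [ 0.0312  0.0044 -0.9995] F [-0.2 -0.2 -5.1] w 26.4
shift [  -1.3  -16.5 -144.2] twist None
plate normal [0.0095 0.0044 0.9999] tilt deg 0.6
t 8.7 pos [453.9 235.6 127.8] a -79.76 zaxis [ 0.0382  0.0074 -0.9992] F [ 0.8  1.  -4.8] w 26.1
shift [  -0.9  -14.4 -141.8] twist None
plate normal [0.0137 0.0061 0.9999] tilt deg 0.86
t 8.8 pos [452.2 234.9 125.3] a -79.76 zaxis [ 0.034   0.0057 -0.9994] F [-0.5 -0.2 -4.2] w 26.2
shift [  -1.2  -15.7 -144.3] twist None
plate normal [0.0162 0.0072 0.9998] tilt deg 1.02
t 8.9 pos [451.3 234.5 124.2] a -79.77 zaxis [ 0.0315  0.0046 -0.9995] F [ 0.5 -0.3 -5.1] w 26.4
shift [  -1.3  -16.3 -145.4] twist None
```

View pics/c3.png

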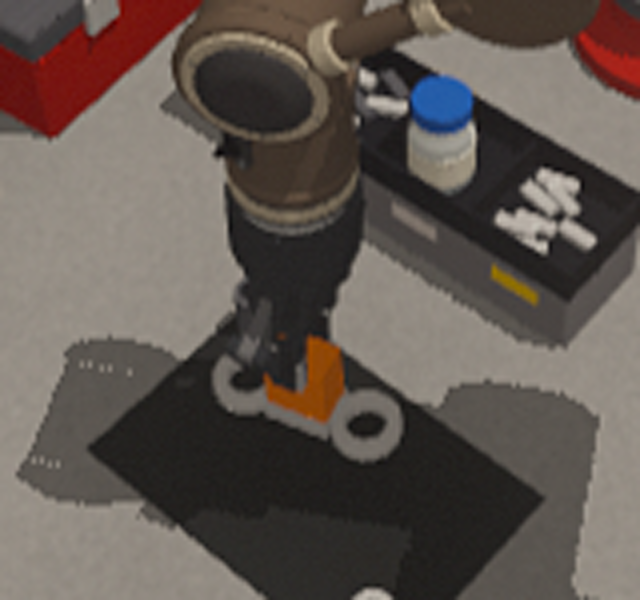

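Request:
jog_arm(plan=[0, -4, -20, 0, 0, -4, -28, 0, 0, -4, -28, 0, 0, 0, -28, 0, 0, 0, -25, 0, 0, 0, -14, 0])

```text
time_s: 9.7
ee_pos: [453.3, 233.5, 259.8]
orientation: [-0.002, 0.767, -0.641, 0.005]
contact_force: [-0.4, 0.2, -4.6]
grip_width: 26.2
```

```bash
python3 - <<'E'
from h import *
lev();rel([452.6,-261,270],-108.8)
for i in range(8):
    r.snapshot("top")
    if i%2: lev();rel([452.6,-261,270],-108.8)
E
```

```text
plate normal [0.0372 0.0161 0.9992] tilt deg 2.32
t 9.7 pos [453.3 233.5 259.8] a -79.77 zaxis [ 0.0105 -0.0043 -0.9999] F [-0.4  0.2 -4.6] w 26.2
shift [486.6  88.4  -8.1] twist 0.507
plate normal [0.0353 0.0152 0.9993] tilt deg 2.21
t 9.8 pos [453.9 233.8 260.4] a -79.77 zaxis [ 0.0124 -0.0035 -0.9999] F [ 0.5 -0.1 -5.6] w 26.4
shift [486.7  89.1  -7.9] twist 0.507
plate normal [0.0388 0.0167 0.9991] tilt deg 2.42
t 9.9 pos [452.6 233.2 258.4] a -79.77 zaxis [ 0.0089 -0.005  -0.9999] F [-1.2  0.3 -4.2] w 26.2
shift [486.4  87.7  -9.1] twist 0.507
plate normal [0.0401 0.0172 0.999 ] tilt deg 2.5
t 10.0 pos [452.3 233.1 257.9] a -79.77 zaxis [ 0.0077 -0.0054 -1.    ] F [-0.7 -0.1 -4.1] w 26.5
shift [486.4  87.3  -9.4] twist 0.507
plate normal [0.0395 0.0169 0.9991] tilt deg 2.46
t 10.1 pos [452.5 233.2 258.2] a -79.78 zaxis [ 0.0082 -0.0051 -1.    ] F [ 0.5  0.7 -5.2] w 26.5
shift [486.4  87.5  -9.2] twist 0.507
```

Request:
jog_arm(plan=[10, 1.8, -1, 0.02, 20, 3, -1, 0.03, 28, 4, -1, 0.03, 28, 3, -1, 0.03, 28, 2, -1, 0.03, 28, 1, -1, 0.03, 28, 0.5, -1, 0.03, 28, 0, -1, 0.03, 28, -1, -1, 0.03, 28, -2, -1, 0.03])

```text
time_s: 11.35
ee_pos: [445.1, -33.9, 267.7]
orientation: [-0.002, -0.662, 0.75, -0.005]
contact_force: [0.5, 0.2, -4.8]
grip_width: 26.4
```

```bash
python3 - <<'E'
from h import *
lev();rel([452.6,-261,265],-108.8)
E
```

```text
plate normal [0.0457 0.0074 0.9989] tilt deg 2.65
t 11.35 pos [445.1 -33.9 267.7] a -97.16 zaxis [ 0.0034 -0.0105 -0.9999] F [ 0.5  0.2 -4.8] w 26.4
shift [224.4 -35.8   5.1] twist 0.203
```

Request:
jog_arm(plan=[28, -5, 0, 0.03, 28, -6, 0, 0.03, 28, -7, 0, 0.03, 28, -7.5, 0, 0.03, 28, -8, 0, 0.03, 26, -8, 0, 0.03, 24, -8, 0, 0.02, 18, -6, 0, 0, 10, -3, 0, 0])

```text
time_s: 12.48
ee_pos: [445.2, -272.0, 268.7]
orientation: [-0.004, -0.577, 0.817, -0.004]
contact_force: [0.4, -0.4, -4.1]
grip_width: 26.2
```

```bash
python3 - <<'E'
from h import *
for i in range(10):
    r.snapshot("top")
    if i%3==0: lev();rel([452.6,-261,215],-108.8)
for n in("side","top"):
    s=r.snapshot(n); cv2.imwrite(f"pics/{n}4.png",s["img"][:,:,::-1])
    x,y=((250,90) if n=="side" else (270,150)); cv2.imwrite(f"pics/{n}4c.png",cv2.resize(s["img"][y:y+110,x:x+130,::-1],None,fx=5,fy=5,interpolation=cv2.INTER_CUBIC))
E
```

```text
plate normal [ 4.830e-02 -4.000e-04  9.988e-01] tilt deg 2.77
t 12.53 pos [ 445.2 -273.2  268.8] a -109.6 zaxis [-0.001  -0.0131 -0.9999] F [ 0.3 -1.5 -4. ] w 26.1
shift [-14.6  -2.7  53.6] twist -0.014
plate normal [ 0.0481 -0.003   0.9988] tilt deg 2.76
t 12.68 pos [ 445.5 -270.4  268.7] a -109.54 zaxis [-9.000e-04 -1.050e-02 -9.999e-01] F [-0.6 -0.2 -4.9] w 26.5
shift [-11.8  -3.4  53.6] twist -0.013
plate normal [ 0.048  -0.0023  0.9988] tilt deg 2.75
t 12.82 pos [ 445.7 -270.1  268.8] a -109.47 zaxis [-7.000e-04 -1.110e-02 -9.999e-01] F [ 0.6 -0.7 -4.2] w 26.1
shift [-11.5  -3.3  53.7] twist -0.012
plate normal [ 0.0478 -0.0019  0.9989] tilt deg 2.74
t 12.97 pos [ 445.8 -270.4  268.9] a -109.47 zaxis [-5.000e-04 -1.150e-02 -9.999e-01] F [-0.5 -0.8 -4.4] w 26.2
shift [-11.7  -3.1  53.8] twist -0.012
```

View pics/side4c.png

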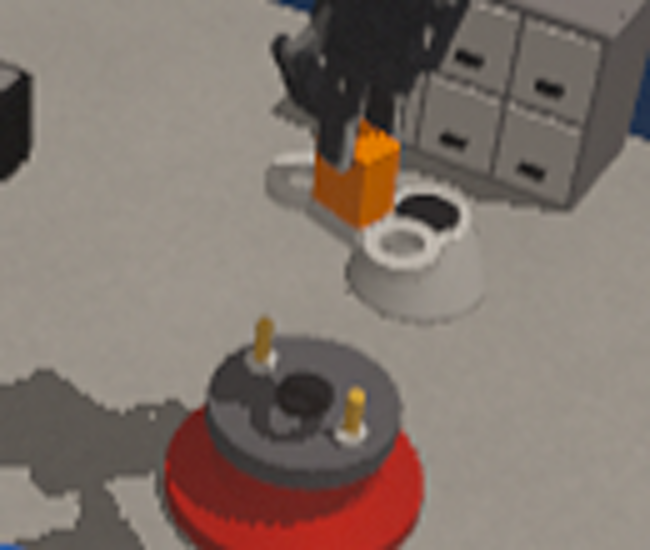

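View pics/top4c.png

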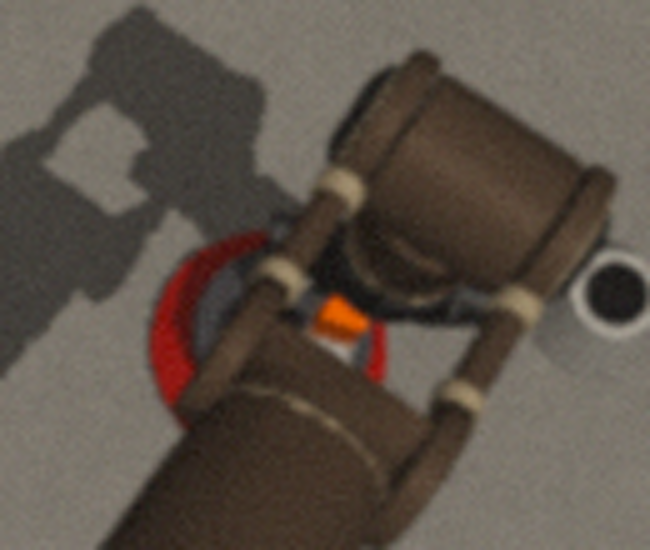

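Request:
jog_arm(plan=[-6, -2, 27, -0.006, -6, -2, 27, -0.006])

```text
time_s: 13.32
ee_pos: [456.1, -262.7, 217.2]
orientation: [-0.002, -0.582, 0.813, -0.009]
contact_force: [0.3, 0.5, -5.3]
grip_width: 26.4
```

```bash
python3 - <<'E'
from h import *
for i in range(8):
    lev();rel([452.6,-261,215],-108.8);r.snapshot("top")
E
```

```text
plate normal [0.0411 0.0037 0.9991] tilt deg 2.37
t 13.32 pos [ 456.1 -262.7  217.2] a -108.79 zaxis [ 0.0063 -0.0165 -0.9998] F [ 0.3  0.5 -5.3] w 26.4
shift [-0.6  3.9  2.2] twist 0.0
plate normal [ 4.56e-02 -6.00e-04  9.99e-01] tilt deg 2.61
t 13.38 pos [ 454.5 -260.8  213.2] a -108.78 zaxis [ 0.0018 -0.0123 -0.9999] F [-0.6  1.1 -7. ] w 26.3
shift [ 0.8  1.8 -1.8] twist 0.0
plate normal [ 0.0477 -0.0011  0.9989] tilt deg 2.74
t 13.43 pos [ 453.8 -260.8  214.3] a -108.76 zaxis [-3.000e-04 -1.170e-02 -9.999e-01] F [ 0.  -0.2 -4.1] w 26.2
shift [ 0.6  1.1 -0.7] twist 0.001
plate normal [4.57e-02 8.00e-04 9.99e-01] tilt deg 2.62
t 13.47 pos [ 454.6 -261.8  216. ] a -108.77 zaxis [ 0.0018 -0.0136 -0.9999] F [ 0.4  0.1 -4. ] w 26.2
shift [-0.1  2.1  0.9] twist 0.001
plate normal [0.043  0.0028 0.9991] tilt deg 2.47
t 13.53 pos [ 455.6 -262.7  217.4] a -108.78 zaxis [ 0.0044 -0.0156 -0.9999] F [ 0.5  0.1 -4.7] w 26.2
shift [-0.7  3.4  2.3] twist 0.0
plate normal [0.0411 0.0041 0.9991] tilt deg 2.37
t 13.57 pos [ 456.2 -263.3  218.4] a -108.8 zaxis [ 0.0064 -0.0169 -0.9998] F [ 0.2 -0.1 -4.7] w 26.3
shift [-1.   4.2  3.3] twist 0.0
plate normal [0.04   0.0047 0.9992] tilt deg 2.31
t 13.62 pos [ 456.5 -263.6  218.9] a -108.81 zaxis [ 0.0074 -0.0176 -0.9998] F [ 0.9 -0.3 -3.6] w 26.1
shift [-1.2  4.6  3.8] twist -0.0
plate normal [0.0397 0.0049 0.9992] tilt deg 2.29
t 13.68 pos [ 456.6 -263.7  219.1] a -108.81 zaxis [ 0.0078 -0.0178 -0.9998] F [ 0.7 -0.5 -4.5] w 26.6
shift [-1.3  4.7  4. ] twist -0.0
```

Request:
jog_arm(plan=[0, 2, -40, 0])

```text
time_s: 13.85
ee_pos: [451.9, -260.9, 256.4]
orientation: [-0.003, -0.582, 0.813, -0.006]
contact_force: [0.1, 0.6, -5.1]
grip_width: 26.6
```

```bash
python3 - <<'E'
from h import *
for i in range(3):
    lev();print(r.sense()["ee_pos"].round(1));r.snapshot("top")
lev()
E
```

```text
plate normal [4.640e-02 3.000e-04 9.989e-01] tilt deg 2.66
[ 451.9 -260.9  256.4]
plate normal [0.034  0.009  0.9994] tilt deg 2.01
[ 456.2 -263.8  265.4]
plate normal [0.0296 0.0119 0.9995] tilt deg 1.83
[ 457.7 -264.8  264.8]
plate normal [0.0325 0.0098 0.9994] tilt deg 1.95
```

Request:
jog_arm(plan=[-12, 4, 0, 0, -22, 7.5, 0, 0, -28, 9.5, 0, 0, -28, 9.5, 0, 0, -28, 9.5, 0, 0, -28, 9.5, 0, 0, -28, 9.5, 0, 0, -28, 9.5, 0, 0, -28, 9.5, 0, 0, -28, 9.5, 0, 0, -28, 9.5, 0, 0, -28, 9.5, 0, 0, -24, 8, 0, 0, -16, 6, 0, 0])

```text
time_s: 15.75
ee_pos: [439.6, 132.5, 234.1]
orientation: [-0.011, -0.581, 0.814, 0.002]
contact_force: [0.7, -0.8, -5.1]
grip_width: 26.2
```

```bash
python3 - <<'E'
from h import *
for i in range(5):
    r.snapshot("top")
    if i%2==0:lev();rel([470,140,270],-108.8)
E
```

```text
plate normal [ 0.0675 -0.0061  0.9977] tilt deg 3.88
t 15.8 pos [439.2 134.3 233.8] a -108.89 zaxis [-0.0201 -0.0069 -0.9998] F [-0.7  1.6 -4.7] w 26.6
shift [-14.9 -26.7 -36.8] twist -0.002
plate normal [ 0.0665 -0.0025  0.9978] tilt deg 3.82
t 15.9 pos [439.8 131.6 234.2] a -108.83 zaxis [-0.0191 -0.0104 -0.9998] F [ 0.3 -0.2 -5. ] w 26.1
shift [-17.1 -25.3 -36.4] twist -0.001
plate normal [ 0.0653 -0.0024  0.9979] tilt deg 3.74
t 16.0 pos [440.5 130.6 234.9] a -108.93 zaxis [-0.0179 -0.0106 -0.9998] F [-1.1  0.4 -4.9] w 26.2
shift [-17.9 -24.4 -35.7] twist -0.002
```

Request:
jog_arm(plan=[0, 0, -55, 0])

```text
time_s: 16.12
ee_pos: [437.1, 129.7, 284.9]
orientation: [-0.017, -0.581, 0.814, 0.004]
contact_force: [1.3, 0.4, -4.1]
grip_width: 26.4
```

```bash
python3 - <<'E'
from h import *
lev()
for i in range(2):
    r.snapshot("top");lev();print(r.sense()["ee_pos"].round(1))
E
```

```text
plate normal [7.850e-02 6.000e-04 9.969e-01] tilt deg 4.5
plate normal [ 0.0589 -0.0034  0.9983] tilt deg 3.38
[443.7 131.  296.3]
plate normal [ 0.053  -0.0046  0.9986] tilt deg 3.05
[445.7 131.4 295.6]
```

Request:
jog_arm(plan=[0, 0, 30, 0])

```text
time_s: 16.35
ee_pos: [448.5, 131.0, 268.4]
orientation: [-0.001, -0.58, 0.814, -0.004]
contact_force: [-0.5, -0.6, -5.2]
grip_width: 26.3
```

```bash
python3 - <<'E'
from h import *
lev()
for i in range(7):
    r.snapshot("top");lev();print(r.sense()["ee_pos"].round(1))
E
```

```text
plate normal [ 0.0441 -0.0061  0.999 ] tilt deg 2.55
plate normal [ 0.0541 -0.004   0.9985] tilt deg 3.11
[444.8 130.1 262.6]
plate normal [ 0.059  -0.0032  0.9983] tilt deg 3.39
[443.2 129.9 262.6]
plate normal [ 0.0581 -0.0035  0.9983] tilt deg 3.34
[443.6 130.1 263.5]
plate normal [ 0.0558 -0.004   0.9984] tilt deg 3.21
[444.6 130.4 264.5]
plate normal [ 0.054  -0.0044  0.9985] tilt deg 3.11
[445.3 130.7 265.3]
plate normal [ 0.0529 -0.0046  0.9986] tilt deg 3.04
[445.7 130.9 265.8]
plate normal [ 0.0522 -0.0047  0.9986] tilt deg 3.01
[446.  131.  266.1]
```

Request:
jog_arm(plan=[0, 0, -45, 0])

```text
time_s: 16.82
ee_pos: [443.2, 130.7, 307.8]
orientation: [-0.009, -0.58, 0.814, 0.0]
contact_force: [0.8, 0.8, -3.5]
grip_width: 26.3
```

```bash
python3 - <<'E'
from h import *
for i in range(2):
    r.snapshot("top");lev();print(r.sense()["ee_pos"].round(1))
E
```

```text
plate normal [ 0.0449 -0.0062  0.999 ] tilt deg 2.6
[448.6 131.8 317.6]
plate normal [ 0.0403 -0.0072  0.9992] tilt deg 2.34
[450.1 132.2 316.8]
```

Request:
jog_arm(plan=[0, 0, 40, 0, 0, 0, 0, 0])

```text
time_s: 17.18
ee_pos: [451.2, 132.1, 277.1]
orientation: [0.003, -0.581, 0.814, -0.005]
contact_force: [-2.1, 0.4, -4.1]
grip_width: 26.3
```

```bash
python3 - <<'E'
from h import *
lev()
for i in range(5):
    r.snapshot("top");lev();print(r.sense()["ee_pos"].round(1))
E
```

```text
plate normal [ 0.0369 -0.0078  0.9993] tilt deg 2.16
plate normal [ 0.031  -0.009   0.9995] tilt deg 1.85
[453.5 132.5 279.7]
plate normal [ 0.0282 -0.0095  0.9996] tilt deg 1.71
[454.6 132.8 281. ]
plate normal [ 0.027  -0.0097  0.9996] tilt deg 1.64
[455.  132.8 281.7]
plate normal [ 0.0265 -0.0098  0.9996] tilt deg 1.62
[455.1 132.8 281.9]
plate normal [ 0.0266 -0.0098  0.9996] tilt deg 1.62
[455.1 132.9 281.9]
```

Request:
jog_arm(plan=[12, -4, -1, 0, 22, -7.5, -1, 0, 28, -9.5, -1, 0, 28, -9.5, -1, 0, 28, -9.5, -1, 0, 28, -9.5, -1, 0, 28, -9.5, -1, 0, 28, -9.5, -1, 0, 28, -9.5, -1, 0, 28, -9.5, -1, 0, 28, -9.5, -1, 0, 28, -9.5, -1, 0, 28, -9, -1, 0, 18, -6, 0, 0, 9, -3, 0, 0])

```text
time_s: 19.3
ee_pos: [451.1, -279.6, 308.2]
orientation: [0.01, -0.58, 0.814, -0.015]
contact_force: [-1.1, 0.7, -4.8]
grip_width: 26.4
```

```bash
python3 - <<'E'
from h import *
for i in range(7):
    r.snapshot("top")
    if i%2==0:lev();rel([452.6,-261,175],-108.8)
E
```

```text
plate normal [0.0141 0.0024 0.9999] tilt deg 0.82
t 19.35 pos [ 451.2 -280.6  308.2] a -109.1 zaxis [ 0.0333 -0.0155 -0.9993] F [ 0.2 -2.5 -4.7] w 26.3
shift [-19.5   9.9 132.9] twist -0.005
plate normal [ 1.440e-02 -3.000e-04  9.999e-01] tilt deg 0.82
t 19.45 pos [ 451.3 -278.2  307.8] a -109.06 zaxis [ 0.033  -0.0128 -0.9994] F [-0.4  0.3 -4.6] w 26.5
shift [-16.9   9.1 132.6] twist -0.004
plate normal [ 1.450e-02 -4.000e-04  9.999e-01] tilt deg 0.83
t 19.55 pos [ 451.4 -277.5  307.7] a -108.99 zaxis [ 0.0329 -0.0126 -0.9994] F [-0.2  0.4 -4.6] w 26.3
shift [-16.1   8.9 132.5] twist -0.003
plate normal [1.440e-02 2.000e-04 9.999e-01] tilt deg 0.82
t 19.65 pos [ 451.5 -277.5  307.9] a -108.96 zaxis [ 0.033  -0.0132 -0.9994] F [ 0.6 -0.3 -4.7] w 26.2
shift [-16.2   9.  132.6] twist -0.003
```

Request:
jog_arm(plan=[-5, 3, 20, -0.003, -6, 3, 28, 0, -5, 3, 25, 0, 0, 0, 15, 0])

```text
time_s: 20.15
ee_pos: [453.5, -258.4, 220.0]
orientation: [0.011, -0.584, 0.812, -0.018]
contact_force: [0.3, -0.5, -4.1]
grip_width: 26.2
```

```bash
python3 - <<'E'
from h import *
for i in range(9):
    r.snapshot("top")
    if i%2==0:lev();rel([452.6,-261,175],-108.8)
s=r.snapshot("side"); cv2.imwrite("pics/side5.png",s["img"][:,:,::-1]); cv2.imwrite("pics/side5c.png",cv2.resize(s["img"][105:205,260:370,::-1],None,fx=6,fy=6,interpolation=cv2.INTER_CUBIC))
E
```

```text
plate normal [0.0113 0.0018 0.9999] tilt deg 0.65
t 20.2 pos [ 452.7 -258.   218.2] a -108.54 zaxis [ 0.0362 -0.0145 -0.9992] F [-0.5 -0.3 -6.7] w 26.7
shift [ 2.8  0.9 43.2] twist 0.004
plate normal [0.0088 0.0038 1.    ] tilt deg 0.55
t 20.3 pos [ 453.8 -259.3  220.8] a -108.58 zaxis [ 0.0387 -0.0165 -0.9991] F [ 0.8  0.6 -5.2] w 26.1
shift [ 1.8  2.5 45.8] twist 0.004
plate normal [0.0057 0.006  1.    ] tilt deg 0.47
t 20.4 pos [ 454.9 -260.4  222.6] a -108.61 zaxis [ 0.0418 -0.0187 -0.999 ] F [ 0.6 -0.4 -4.7] w 26.4
shift [ 1.1  4.2 47.4] twist 0.003
plate normal [0.0051 0.0064 1.    ] tilt deg 0.47
t 20.5 pos [ 455.  -260.6  222.9] a -108.62 zaxis [ 0.0424 -0.0191 -0.9989] F [ 0.5 -0.  -4.6] w 26.3
shift [ 0.9  4.4 47.8] twist 0.003
plate normal [0.0056 0.006  1.    ] tilt deg 0.47
t 20.6 pos [ 454.7 -260.4  222.6] a -108.63 zaxis [ 0.0418 -0.0187 -0.999 ] F [-0.6  0.2 -3.9] w 26.4
shift [ 1.   4.  47.5] twist 0.003
```

View pics/side5c.png

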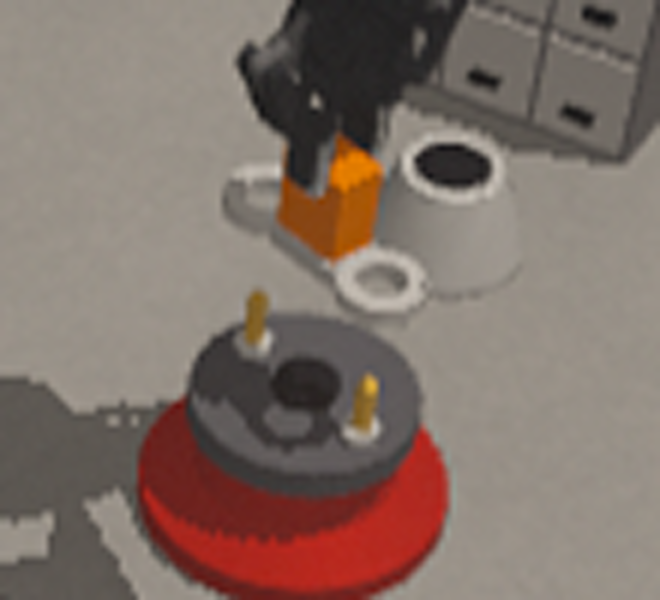

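```bash
python3 - <<'E'
from h import *
S=cal("side")
c=lambda x,y:((x+.5)/6-.5+260,(y+.5)/6-.5+105)
print(onz(S,*c(380,281),188.1))
p=r.sense()["ee_pos"];d=np.array([np.cos(np.radians(-18.7)),np.sin(np.radians(-18.7))])
for k in(-42,42):
    e=np.array([*(p[:2]+k*d),188.1]); q=proj(S,e); print(k,e.round(1),q.round(1),((q+.5-[260,105])*6-.5).round(0))
for e in([492.1,-274.4,118],[412.7,-248,118]): q=proj(S,e);print(q.round(1),((q+.5-[260,105])*6-.5).round(0))
print(c(258,295),onz(S,*c(258,294),118),onz(S,*c(371,380),118))
rel([452.4,-261,174.5],-108.8)
E
```

```text
[ 413.09201721 -245.36656012  188.1       ]
-42 [ 414.6 -246.7  188.1] [322.7 151. ] [379. 278.]
42 [ 494.1 -273.7  188.1] [303.7 136.4] [265. 191.]
[302.4 153.8] [257. 295.]
[320.7 168.3] [366. 382.]
(302.5833333333333, 153.75) [ 492.03705378 -275.43692498  118.        ] [ 411.49778392 -250.66135952  118.        ]
t 20.7 pos [ 454.3 -260.2  222.1] a -108.63 zaxis [ 0.041  -0.0181 -0.999 ] F [ 0.4 -0.4 -4.9] w 26.2
shift [ 1.2  3.7 47.5] twist 0.003
```

Request:
jog_arm(plan=[1, 2.5, 19, 0, 1, 2.5, 18, 0])

```text
time_s: 20.95
ee_pos: [452.5, -262.7, 187.1]
orientation: [0.013, -0.583, 0.812, -0.022]
contact_force: [0.3, -0.1, -5.8]
grip_width: 26.4
```

```bash
python3 - <<'E'
from h import *
for i in range(11):
    r.snapshot("top")
    if i%2==0:lev();rel([452.9,-262,174.5],-108.5)
E
```

```text
plate normal [0.0045 0.0069 1.    ] tilt deg 0.48
t 21.0 pos [ 450.9 -261.9  184.5] a -108.64 zaxis [ 0.0429 -0.0196 -0.9989] F [-1.4 -0.8 -6.1] w 26.5
shift [-0.6 -1.4 10.1] twist -0.002
plate normal [0.0037 0.0072 1.    ] tilt deg 0.46
t 21.1 pos [ 451.6 -262.   186.3] a -108.65 zaxis [ 0.0437 -0.0199 -0.9988] F [-0.2 -0.4 -4. ] w 25.9
shift [-0.5 -0.7 11.8] twist -0.003
plate normal [6.0e-04 9.3e-03 1.0e+00] tilt deg 0.53
t 21.2 pos [ 452.9 -262.9  187.8] a -108.64 zaxis [ 0.0468 -0.022  -0.9987] F [-0.1  0.3 -4.3] w 26.3
shift [-0.9  0.9 13.3] twist -0.002
plate normal [-1.0e-04  9.9e-03  1.0e+00] tilt deg 0.57
t 21.3 pos [ 453.2 -263.   188.2] a -108.63 zaxis [ 0.0476 -0.0226 -0.9986] F [-0.5 -0.1 -4.5] w 26.2
shift [-1.   1.3 13.7] twist -0.002
plate normal [3.0e-04 9.6e-03 1.0e+00] tilt deg 0.55
t 21.4 pos [ 453.  -262.9  188. ] a -108.63 zaxis [ 0.0472 -0.0223 -0.9986] F [ 0.   0.6 -4.5] w 25.9
shift [-0.9  1.1 13.4] twist -0.002
plate normal [8.0e-04 9.3e-03 1.0e+00] tilt deg 0.53
t 21.5 pos [ 452.8 -262.7  187.7] a -108.63 zaxis [ 0.0467 -0.022  -0.9987] F [-0.6 -0.4 -4.7] w 26.2
shift [-0.8  0.8 13.1] twist -0.002
```

Request:
jog_arm(plan=[-0.5, 1, 13, 0])

```text
time_s: 21.62
ee_pos: [453.8, -263.0, 175.7]
orientation: [0.013, -0.583, 0.812, -0.024]
contact_force: [0.5, -0.5, -4.7]
grip_width: 26.1
```

```bash
python3 - <<'E'
from h import *
for i in range(13):
    r.snapshot("top")
    if i%3==0:lev();rel([452.9,-262,174.5],-108.5)
for n in("side","top"):
    s=r.snapshot(n); x,y=((260,105) if n=="side" else (280,165)); cv2.imwrite(f"pics/{n}6c.png",cv2.resize(s["img"][y:y+100,x:x+110,::-1],None,fx=6,fy=6,interpolation=cv2.INTER_CUBIC))
E
```

```text
plate normal [0.0021 0.0083 1.    ] tilt deg 0.49
t 21.68 pos [ 451.9 -261.6  172.8] a -108.63 zaxis [ 0.0454 -0.021  -0.9988] F [-1.2 -0.9 -5.8] w 26.4
shift [ 0.  -1.2 -1.7] twist -0.002
plate normal [0.0025 0.008  1.    ] tilt deg 0.48
t 21.82 pos [ 451.9 -261.7  173.6] a -108.63 zaxis [ 0.0449 -0.0207 -0.9988] F [ 0.8 -0.5 -4. ] w 26.0
shift [-0.  -1.1 -0.8] twist -0.002
plate normal [6.0e-04 9.3e-03 1.0e+00] tilt deg 0.54
t 21.98 pos [ 452.7 -262.3  174.6] a -108.63 zaxis [ 0.0468 -0.022  -0.9987] F [-0.2  0.2 -3.9] w 26.2
shift [-0.3 -0.1  0.1] twist -0.002
plate normal [4.0e-04 9.5e-03 1.0e+00] tilt deg 0.55
t 22.12 pos [ 452.7 -262.3  174.8] a -108.63 zaxis [ 0.047  -0.0222 -0.9986] F [ 0.2 -0.2 -4.6] w 26.3
shift [-0.4 -0.   0.3] twist -0.002
plate normal [6.0e-04 9.4e-03 1.0e+00] tilt deg 0.54
t 22.27 pos [ 452.6 -262.3  174.8] a -108.63 zaxis [ 0.0469 -0.0221 -0.9987] F [ 0.4 -0.4 -4.1] w 26.3
shift [-0.3 -0.1  0.3] twist -0.002
```

View pics/side6c.png

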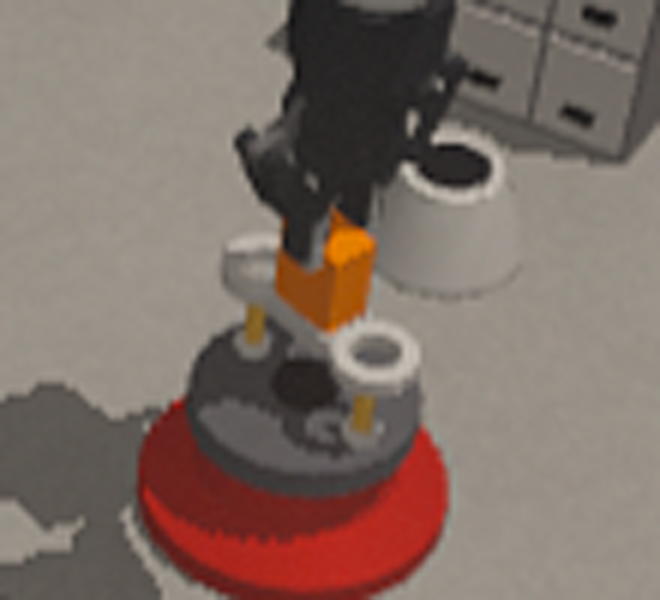

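View pics/top6c.png

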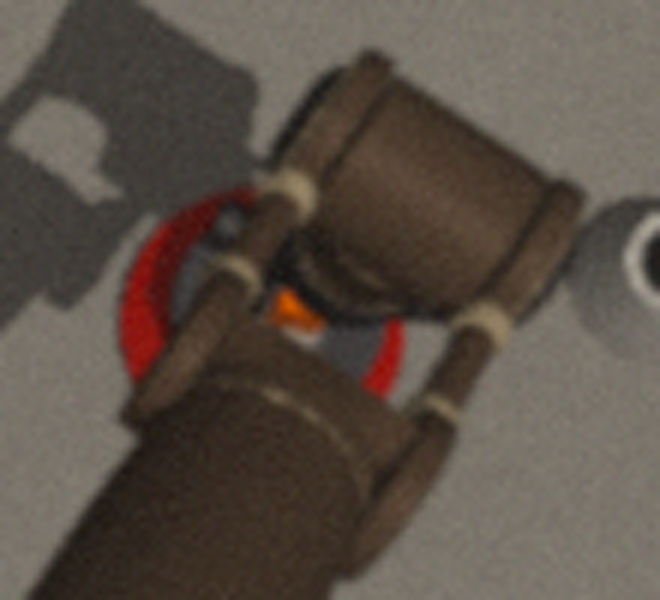

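```bash
python3 - <<'E'
from h import *
S=cal("side")
c=lambda x,y:((x+.5)/6-.5+260,(y+.5)/6-.5+105)
zt=r.sense()["ee_pos"][2]-34.5
print(zt,"ringR",onz(S,*c(376,352),zt).round(1),"ringL?",onz(S,*c(263,266),zt).round(1))
# stud tips from the earlier views
print("studR",onz(S,*c(369,382),118).round(1),"studL",onz(S,*c(258,295),118).round(1))
p=r.sense()["ee_pos"];d=np.array([np.cos(np.radians(-18.6)),np.sin(np.radians(-18.6))])
print("FK eyes",p[:2]-42*d,p[:2]+42*d); lev()
for n,z in(("R",(412.5,-249.5)),("L",(492,-275))):
  for h in(82,118,140): q=proj(S,[*z,h]); print(n,h,((q+.5-[260,105])*6-.5).round(0))
E
```

```text
140.1922547358916 ringR [ 410.2 -248.   140.2] ringL? [ 489.9 -273.1  140.2]
studR [ 411.6 -248.8  118. ] studL [ 491.6 -274.7  118. ]
FK eyes [ 412.78518817 -248.82132693] [ 492.39773461 -275.61390891]
plate normal [7.0e-04 9.3e-03 1.0e+00] tilt deg 0.54
R 82 [360. 431.]
R 118 [368. 381.]
R 140 [373. 349.]
L 82 [252. 345.]
L 118 [258. 294.]
L 140 [261. 263.]
```

```bash
python3 - <<'E'
from h import *
s=r.sense();print(s["time_s"],s["ee_pos"].round(2),np.abs(s["joint_velocities"]).max().round(4),s["contact_force"].round(1))
r.job_done()
print(r.sense()["ee_pos"].round(2))
E
```

```text
22.425 [ 452.59 -262.22  174.69] 0.002 [-0.2 -0.2 -4.7]
the job is handed in; nothing more can be done
the job is handed in; nothing more can be done
```

I picked the plate up by its orange grip, carried it over the rack and handed it in at 22.4 s. The arm is still holding it, with each eye over a stud.

What the last checks showed:
- **Height:** the underside is at about 128 mm, roughly 10 mm above the stud tips. This comes from the arm's measured height and the height at which I gripped the plate.
- **Level:** the tilt is about 0.5° relative to how the plate lay on the mat, from the arm's readings.
- **Alignment:** the arm's position puts both eyes within about 1 mm of the studs. The side picture suggests an offset of about 1.5–2.5 mm. Both are well inside the roughly 7.5 mm of clearance.
- **Stillness:** joint speeds were at most 0.002 rad/s, and the only force on the wrist was the plate's weight.
- **Contact:** I saw no touching of the stand or rack in the pictures or the force readings.

- **Top camera:** the arm blocked its view of the studs at the end, so the final alignment was checked with the side camera only. The left eye was partly hidden there too.
- **Extra trip:** the plate's tilt had drifted to almost 4° on the way. I carried the plate back across the rack, levelled it with a few up-and-down moves, then returned and lowered it. On the way back the arm sagged, leaving the plate's underside still about 35 mm above the tallest thing in the rack.

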